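# Set the collection day on the ticket stamp and stamp the ticket

## Robot

A 6-joint arm with a two-finger parallel gripper is mounted at the origin on a cart in front of the work surface, level with it; the furniture and walls round the work are solid. World frame = base frame: x ahead of the robot, y to its left, z up, the work surface at z = 0. Lengths are in mm, angles in rad, forces in N, time in s.
With the tool pointing down it reaches from about 425 to 950 mm from the base axis. Payload 14.7 kg.
Tool frame: the origin (TCP) lies on the centre line of the jaws, within the pads' length; the fingertips stand 14 mm ahead of it and the grasp point (between the pads) lies 5 mm behind it; z points along the fingers, x is the direction in which the jaws open and shut, and the axes are right-handed (so a half turn about z gives the same grasp; the last joint's range is limited). The gripper opens to 85 mm and grips with 20 to 120 N. Pads are 22 mm wide; open, the fingers measure 114 mm over their backs; the gripper's body (76 mm by 85 mm) begins 54 mm behind the grasp point. The pads swing forward as they close: fully open they stand 13 mm farther back than shut.
Start: joints at [-1.289, 0.48, 1.596, -0, 1.065, -0.047], TCP at [209.906, -615.168, 245.297] pointing down, gripper open.
Joint ranges: [-2.75, 2.75], [-0.82, 2.05], [0.23, 2.67], [-1.56, 4.7], [0.09, 2.69], [-2.92, 2.92]. Speed limits (rad/s): [1.89, 1.89, 2.39, 3.01, 3.01, 3.01].

## Interface

Orientations are given as [roll, pitch, yaw] about the fixed x, y, z axes, in that order (R = Rz(yaw) Ry(pitch) Rx(roll)).
In Python, from rig import robot, optics gives the robot as it stands.
- The arm moves only by the shell command python3 -m inch 'ROWS'. ROWS is JSON, one flat list of numbers, 7 for each row, row after row: the shift along the tool's x, y, z in mm, then the turn, a rotation vector about the tool's x, y, z in rad, then the closure, from -1 (fully open) to 1 (shut). In form: [dx, dy, dz, rx, ry, rz, jaw, dx, dy, dz, rx, ry, rz, jaw, ...]. A call has 1 to 5 rows; each row shifts and turns the commanded pose from where the row before left it, along the tool's axes as they then stand; what a row does not reach is not made up. A row lasts 1/12 s, in which the tool goes at most 41.7 mm and 7.16 degrees, less where a joint would pass 70% of its speed; a pose out of reach is approached as far as the arm can. A call with a gripper value outside its range is refused whole. The fingers move at their own pace and stop on an object; the grip force is fixed at half the most. Time passes only in rows, so rows that do not move let the fingers close. It gives the time, the measured TCP pose, the force and the opening at its end, in the units of the state.
- robot.get_state(): the state, without advancing time (a new reading comes with each control period).
- optics.read_camera(name): name is "scene" or "side" or "wrist"; returns a dict with "pixels" (400x640x3 uint8, red, green, blue), "fovy" (degrees; the focal length in pixels is half the picture's height over the tangent of half this angle, whatever the lens; pixels are square), "cx", "cy" (the principal point, pixels), "dist_coeffs" ([k1, k2, p1, p2, k3] as OpenCV has them; the pictures are not rectified), "position" and "orientation" of the camera in the world; the wrist camera has in their place "hand_eye" (4x4, takes a point from camera to tool coordinates, whose origin is the TCP and whose axes are the tool frame's). Camera axes: x right, y down, z forward; pixel columns grow to the right and rows downward; lengths in mm; the calibration is good to about 2 mm. A picture is of the moment at which its call begins: read the wrist's pose just before it. There is no depth.
- robot.job_done(): hands the job in, once; it reports no verdict.
The state is a dict: "clock": time; "joint_positions": joint angles; "qvel": joint speeds; "joint_torque": joint torques, N m; "tcp_pos": TCP position; "orientation": TCP orientation; "contact_force": force on the tool from outside, world axes, zero at the start; "torque": the same for the moment, N m; "finger_gap": finger opening in mm.
Only numpy, scipy, OpenCV 4.12 (cv2) and the standard library are available. Lean on these libraries where they do the work, as an engineer would, in place of code of your own. Each camera call takes 0.05 s, during which the arm holds its last target.

## Task

The garments just taken in will be ready on Thursday: flick the edge of the ticket stamp's day wheel on with a fingertip, click by click, until the four dots stand exactly at the pointer, and take the finger off the wheel. Then press the stamp's black top plate down until the type meets the ticket pad firmly, and let it come up again. Stamp no other day, use light touches only (do not grip the wheel, and do not pick up or push about the ticket pad or the things around it).

Things in the scene. Friction and masses are not known exactly. Their poses are not given: they have to be found in the camera images.
- day_stamp: Grey ticket stamp fixed on the counter: steel base 206 x 122 mm (along its x, y), C-frame 76 mm wide, 70 mm high, column at the back, arm reaching forward over the ticket bed. Origin: on the counter under its middle; x to its back (away from the robot at yaw 0), y to its left, z up. Day wheel at the arm's front, axis at x = -35 mm; press plate on the arm at x = +40 mm.
- day_wheel (a joint): Wheel angle, rad, growing anticlockwise seen from above. 0 = four dots at the pointer; a click is 1.047 (60 degrees): -1.047 three dots, -2.094 two, -3.142 one, +1.047 five, then six, then one (Monday to Saturday). Sprung stops pull it to the nearest click, but it may balance halfway at the start. Flicking its front edge from the stamp's left (+y) to its right advances it; it turns both ways.
- day_disc: The day wheel: flat black disc, radius 34 mm, z = 48 to 58 mm above the counter, with six rounded lobes 12 mm wide out to radius 51 mm; turns with the wheel, origin on its axis at half thickness. At a click a gap looks straight to the front, lobe centres 39 mm in front of the axis, 22 mm left and right. Over 30 N from the fingers counts as gripping or forcing it.
- wheel_axis (a point): Point on the wheel's axis, 53 mm above the counter (fixed to the stamp). A shut fingertip passed straight along the front, its near side 38 mm in front of this axis, from left of the lobes to the middle pushes the left lobe over: one click; then it backs out. It takes 2 to 5 N; past halfway the wheel snaps on by itself. Under the wheel the arm reaches 31 mm in front of the axis, over it 12 mm.
- pointer (a point): Fixed reading place: 24.5 mm in front of the wheel's axis at the height of the wheel's upper face, just in front of the small steel arrow on the grey hub cap. The dots that lie here are the day that will be stamped.
- four_dots (a point): Centre of the four white dots (two by two, about 10 mm apart, each 5.6 mm across) on the wheel's upper face, 24.5 mm from the wheel's axis; turns with the wheel.
- stamp_press (a joint): How far the press plate is pushed down, m: 0 = up; the type meets the pad at about 0.006. The spring takes about 2.5 N to start and 4.5 N at 0.006 and pushes the plate up again.
- press_top (a point): Centre of the upper face of the black press plate (56 mm along the stamp's x, 64 mm along y, rounded edges), 91 mm above the counter when up.
- type_foot: The black type block (20 x 34 mm) under the arm, joined to the press plate; origin at the centre of its underside, 6 mm above the pad when the press is up. A good stamp needs more than 2 N between it and the pad, so lean on the plate with about 10 to 20 N for a moment.
- ticket_pad: Loose pad of paper tickets, 160 x 105 x 13 mm, lying in the bed of the stamp under the wheel and the type, its top 23 mm above the counter. Origin: centre of its underside. Stays where it is.
- rubber_stamp: Bystander: loose rubber stamp, 26 x 50 x 66 mm, with turned wooden handle, standing to the right of the day stamp. Origin: centre of its underside.
- ink_pad: Bystander: loose closed ink pad, 62 x 92 x 18 mm, lying to the left of the day stamp. Origin: centre of its underside.
- spool: Bystander: loose reel of white thread, 27 mm across, 46 mm high, standing near the left front of the day stamp. Origin: centre of its underside.

How it is judged (in metres and radians):
On the way, in this order (a step that is already met when the one before it is completed fails the run):
1. the four dots stand at the pointer and the fingers are off the wheel (horizontal distance between four_dots and pointer below 0.0035 m and contact force between the fingers and day_disc below 0.1 N), for 0.2 s.
2. the type is pressed on the ticket pad with more than 2 N (contact force between type_foot and ticket_pad above 2 N), for 0.05 s.
At the end, for the whole second after the job is handed in: The four dots are clicked in at the pointer (within 3.5 mm), the ticket has been stamped with them, the press plate is up again (within 1.5 mm), the pad has not moved more than 10 mm, and the rubber stamp, ink pad and thread reel stand where they stood (within 25 mm) (horizontal distance between four_dots and pointer below 0.0035 m and value of joint stamp_press below 0.0015 m and distance of ticket_pad from where it was at the start of the episode below 0.01 m and linear speed of ticket_pad below 0.02 m/s and distance of each of rubber_stamp, ink_pad, spool from where it was at the start of the episode below 0.025 m and angle between each of rubber_stamp, spool's own z axis and vertical below 0.2 rad); the robot touches nothing.
It fails at once if the type touches the pad while another day, or none, stands at the pointer (contact force between type_foot and ticket_pad above 0.5 N and horizontal distance between four_dots and pointer above 0.0045 m).
It fails at once if the wheel is gripped or forced (more than 30 N from the fingers) (contact force between the fingers and day_disc above 30 N).
It fails at once if the ticket pad is pushed out of its place or lifted (distance of ticket_pad from where it was at the start of the episode above 0.015 m).
It fails at once if a bystander is pushed away, knocked over or lifted (distance of any of rubber_stamp, ink_pad, spool from where it was at the start of the episode above 0.03 m).
It also fails if it takes over 54 s, if anything falls off the work surface, if the arm or the gripper's body presses on something with over 40 N, if the wrist force passes 120 N, or if a joint passes its speed limit or range.

## Working session

There is one attempt and no reset: what is moved stays moved. The work goes in short steps, Python scripts to look and compute and a shell command to move; the robot and the scene stay as the last step left them, time stands still between calls to the robot, and variables do not carry over. Pictures are saved under pics/ and viewed, and the job is handed in when it is done.

```bash
ls; mkdir -p pics
python3 - <<'E'
from rig import robot, optics
import cv2
s=robot.get_state(); print(s)
for n in ("scene","side"):
    c=optics.read_camera(n); cv2.imwrite(f"pics/{n}0.png",c["pixels"][:,:,::-1])
    print({k:v for k,v in c.items() if k!="pixels"})
c=optics.read_camera("wrist"); print(c["hand_eye"],c["fovy"],c["cx"],c["cy"],c["dist_coeffs"]); cv2.imwrite(f"pics/wrist0.png",c["pixels"][:,:,::-1])
E
```

```text
pics
{'clock': 0.0, 'joint_positions': array([-1.28859274e+00,  4.80812626e-01,  1.59688495e+00, -3.00923350e-05,
        1.06507731e+00, -4.65863097e-02]), 'qvel': array([-0.00076557, -0.00095252, -0.00148698,  0.0003271 , -0.0005919 ,
        0.00145739]), 'joint_torque': array([ 7.12722962e-03, -9.50631881e+01, -4.30178833e+01,  4.74439021e-04,
        1.21046373e-02,  4.26532051e-05]), 'tcp_pos': array([ 209.79306803, -614.79602624,  244.68071007]), 'orientation': array([-3.14156388e+00,  1.18217442e-03, -1.24199182e+00]), 'contact_force': array([-0.5151854 ,  0.54677978,  0.28948972]), 'torque': array([ 0.02313301, -0.03967862,  0.02029519]), 'finger_gap': 84.89748477387982}
{'fovy': 45.702622910540555, 'cx': 317.567152572949, 'cy': 200.70635579512518, 'dist_coeffs': array([-0.07404299,  0.        ,  0.        ,  0.        ,  0.        ]), 'position': array([224.2620302 , 661.10117175, 656.83862527]), 'orientation': array([-2.25576471, -0.01260255, -2.61969694])}
{'fovy': 56.587541096019926, 'cx': 323.0534305477546, 'cy': 204.2909999839101, 'dist_coeffs': array([-0.05849479,  0.        ,  0.        ,  0.        ,  0.        ]), 'position': array([588.0372531 , 798.16674335, 470.19389465]), 'orientation': array([-2.04300158,  0.02091528,  3.09187318])}
[[ 9.99998828e-01  1.44517154e-03  5.04937433e-04 -5.77205412e-01]
 [-1.53081072e-03  9.46181342e-01  3.23633318e-01 -8.30559951e+01]
 [-1.00567172e-05 -3.23633712e-01  9.46182446e-01 -1.29057477e+02]
 [ 0.00000000e+00  0.00000000e+00  0.00000000e+00  1.00000000e+00]] 65.92959763564912 323.7197922721162 198.98265989133054 [0.00946427 0.         0.         0.         0.        ]
```

View pics/scene0.png

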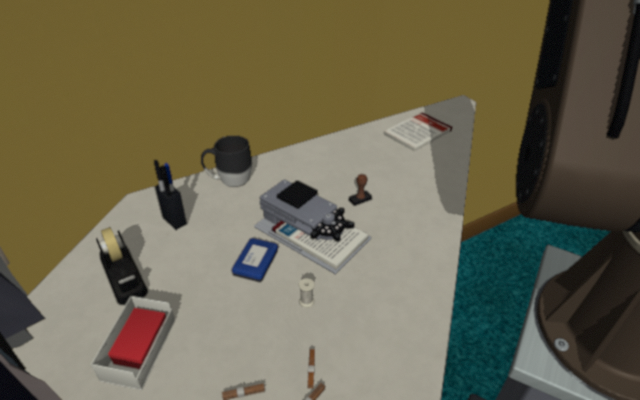

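View pics/side0.png

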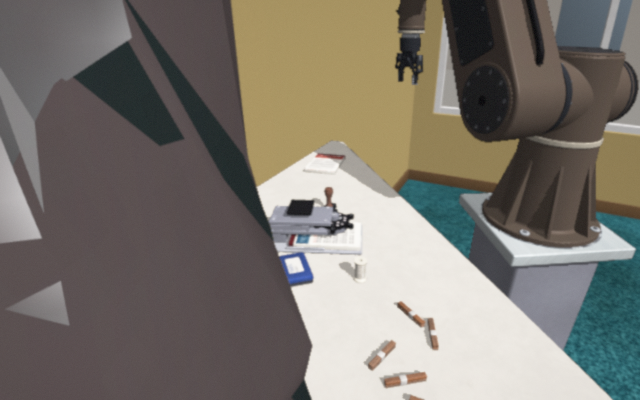

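View pics/wrist0.png

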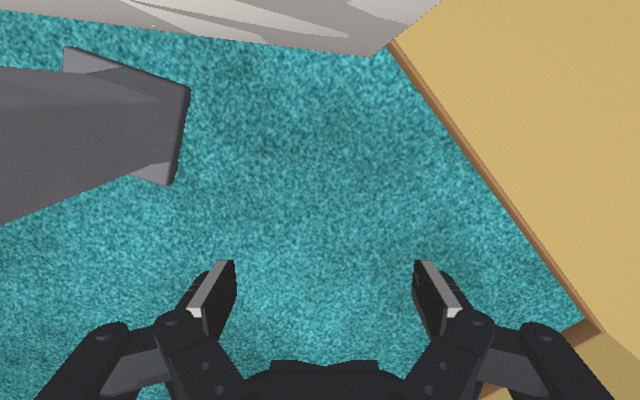

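```bash
cat > h.py <<'E'
from rig import robot, optics
import numpy as np, cv2
from scipy.spatial.transform import Rotation as R
def K(c):
    f=200/np.tan(np.radians(c["fovy"]/2)); return np.array([[f,0,c["cx"]],[0,f,c["cy"]],[0,0,1.]])
def pose(c,s=None):
    if "hand_eye" in c:
        T=np.eye(4);T[:3,:3]=R.from_euler("xyz",s["orientation"]).as_matrix();T[:3,3]=s["tcp_pos"]
        return T@c["hand_eye"]
    T=np.eye(4);T[:3,:3]=R.from_euler("xyz",c["orientation"]).as_matrix();T[:3,3]=c["position"];return T
def plane(c,T,px,z):
    p=cv2.undistortPoints(np.array(px,float).reshape(-1,1,2),K(c),c["dist_coeffs"]).reshape(-1,2)
    d=np.c_[p,np.ones(len(p))]@T[:3,:3].T
    z=np.broadcast_to(z,len(p))
    return T[:3,3]+d*((z-T[2,3])/d[:,2])[:,None]
def proj(c,T,P):
    W=np.linalg.inv(T); return cv2.projectPoints(np.array(P,float).reshape(-1,1,3),cv2.Rodrigues(W[:3,:3])[0],W[:3,3],K(c),c["dist_coeffs"])[0].reshape(-1,2)
def crop(c,name,u0,u1,v0,v1,k):
    im=c["pixels"][v0:v1,u0:u1,::-1]; cv2.imwrite(name,cv2.resize(im,None,fx=k,fy=k,interpolation=cv2.INTER_CUBIC))
E
python3 - <<'E'
from h import *
c=optics.read_camera("scene");crop(c,"pics/sc1.png",225,385,160,280,5)
T=pose(c)
print(plane(c,T,[[298,193],[332,223],[370,239],[338,269],[360,203],[307,304],[255,270]],[91,58,0,0,0,0,0]).round(0))
E
```

```text
[[607.  56.  91.]
 [527.  66.  58.]
 [468.  11.   0.]
 [485. 115.   0.]
 [535. -81.   0.]
 [493. 214.   0.]
 [616. 196.   0.]]
```

View pics/sc1.png

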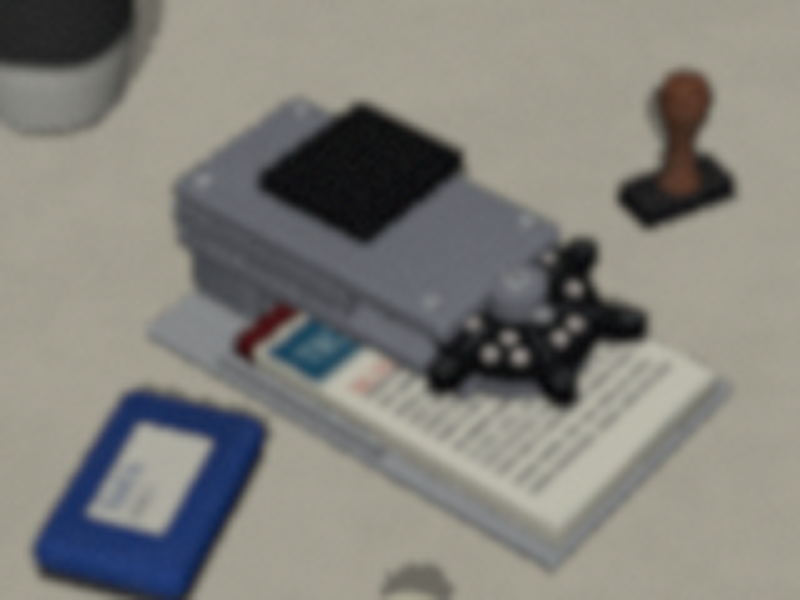

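The scene picture shows the wheel at about (332,223) and the plate at about (298,193). That puts the wheel axis at roughly (530,66) with a yaw of about -0.15. I'll bring the wrist camera over it.

```bash
python3 -m inch '[-21,-20,0,0,0,0,1,-22,-21,0,0,0,0,1,-22,-21,0,0,0,0,1,-22,-21,0,0,0,0,1,-22,-21,0,0,0,0,1]'
python3 -m inch '[-22,-21,0,0,0,0,1,-22,-21,0,0,0,0,1,-22,-21,0,0,0,0,1,-22,-21,0,0,0,0,1,-22,-21,0,0,0,0,1]'
python3 -m inch '[-22,-21,0,0,0,0,1,-22,-21,0,0,0,0,1,-22,-21,0,0,0,0,1,-22,-21,0,0,0,0,1,-22,-21,0,0,0,0,1]'
```

```text
clock: 0.62
tcp_pos: [273.4, -477.0, 245.1]
orientation: [3.142, 0.0, -1.242]
contact_force: [1.5, 0.4, 0.5]
finger_gap: 25.4
clock: 1.03
tcp_pos: [337.3, -339.0, 245.3]
orientation: [-3.142, -0.0, -1.242]
contact_force: [-0.4, -1.0, 0.0]
finger_gap: 0.2
clock: 1.45
tcp_pos: [401.2, -201.0, 245.4]
orientation: [-3.141, -0.0, -1.242]
contact_force: [0.7, -0.2, 0.2]
finger_gap: -0.3
```

```bash
python3 -m inch '[-22,-21,0,0,0,0,1,-22,-21,0,0,0,0,1,-22,-21,0,0,0,0,1,-22,-21,0,0,0,0,1,-22,-21,0,0,0,0,1]'
python3 -m inch '[-22,-21,0,0,0,0,1,-22,-21,0,0,0,0,1,-22,-21,0,0,0,0,1,-22,-21,0,0,0,0,1,-22,-21,0,0,0,0,1]'
python3 -m inch '[0,0,15,0,0,0.12,1,0,0,15,0,0,0.12,1,0,0,15,0,0,0.12,1,0,0,15,0,0,0.12,1,0,0,0,0,0,0,1]'
python3 - <<'E'
from h import *
s=robot.get_state();c=optics.read_camera("wrist");cv2.imwrite("pics/w1.png",c["pixels"][:,:,::-1]);print(s["tcp_pos"],s["orientation"])
import pickle;pickle.dump((s,c),open("w1.pkl","wb"))
E
```

```text
clock: 1.87
tcp_pos: [465.1, -62.9, 245.4]
orientation: [-3.141, -0.0, -1.242]
contact_force: [1.0, 0.0, -0.3]
finger_gap: 0.2
clock: 2.28
tcp_pos: [528.9, 75.2, 245.3]
orientation: [3.142, -0.0, -1.242]
contact_force: [1.2, -0.7, 0.4]
finger_gap: 0.0
clock: 2.7
tcp_pos: [527.0, 73.6, 182.9]
orientation: [3.138, -0.001, -1.728]
contact_force: [-0.9, 0.1, -0.4]
finger_gap: -0.0
[527.02830136  73.59800697 182.88919888] [ 3.13782395e+00 -9.25660976e-04 -1.72831582e+00]
```

View pics/w1.png

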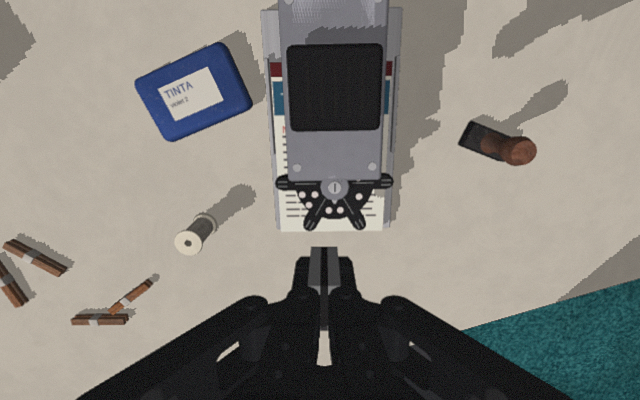

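Run:
```python
from h import *
import pickle
s,c=pickle.load(open("w1.pkl","rb"));T=pose(c,s)
crop(c,"pics/w1c.png",255,415,150,270,5)
crop(c,"pics/w1d.png",255,415,0,120,5)
```

```text
(no output)
```

View pics/w1c.png

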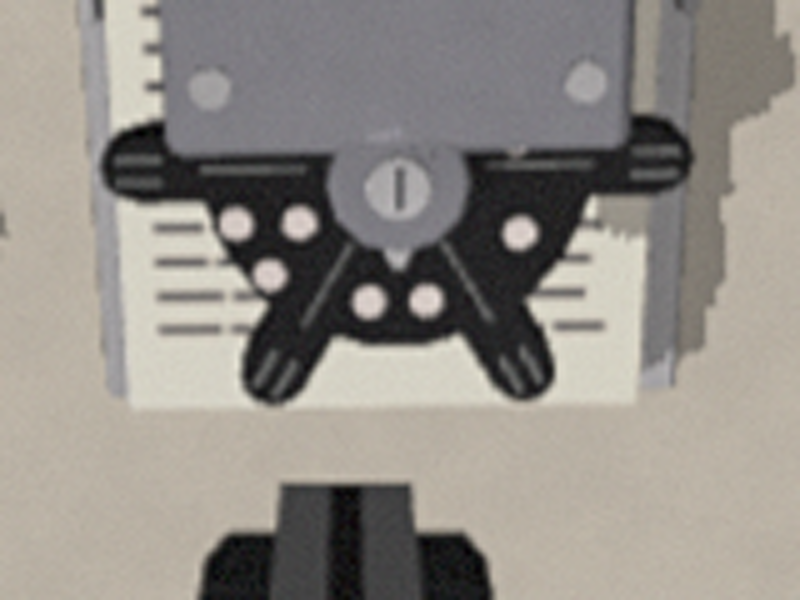

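View pics/w1d.png

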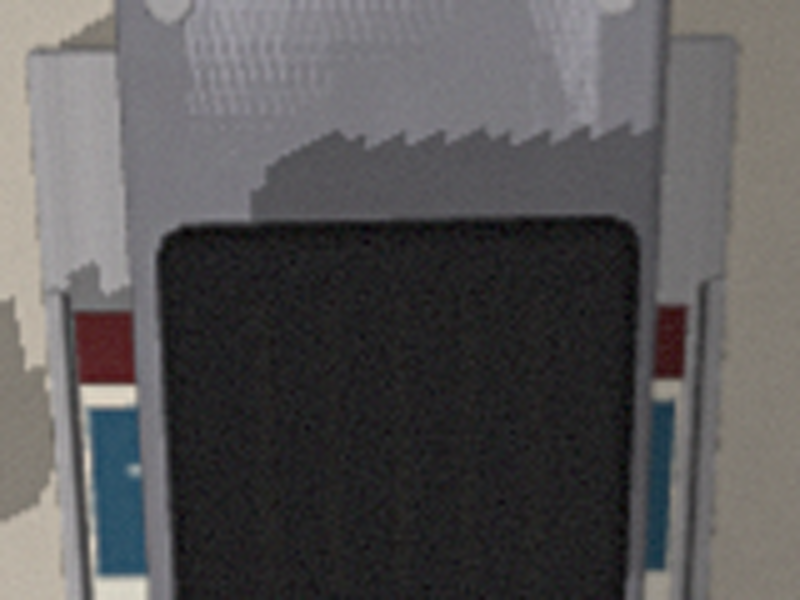

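Run:
```python
from h import *
import pickle
s,c=pickle.load(open("w1.pkl","rb"));T=pose(c,s)
f=lambda P,z,o=0: plane(c,T,np.array(P)/5+[255,o],z)
L=f([[103,161],[692,156],[277,369],[521,369],[370,301],[426,300]],58);print(L.round(1))
ax=(L[0]+L[1])/2;d=L[0]-L[1];print(ax,np.linalg.norm(d),np.arctan2(-d[0],d[1]))
d=L[2]-L[3];print(np.linalg.norm(d),np.arctan2(-d[0],d[1]))
# plate corners, picture 2 + bottom ones
P=plane(c,T,np.array([[160,222],[638,217]])/5+[255,0],91);print(P.round(1))
P2=plane(c,T,[[290.5,131],[380,130]],91);print(P2.round(1),(P.sum(0)+P2.sum(0))/4)
# arm front edge corners z70
A=f([[168,155],[628,150]],70);print(A.round(1),np.arctan2(-(A[0]-A[1])[0],(A[0]-A[1])[1]))
# finger tip: tool coords
F=f([[281,485],[412,485]],s["tcp_pos"][2]-14);Tt=pose({"hand_eye":np.eye(4)},s)
print(F.round(1),((F-Tt[:3,3])@Tt[:3,:3]).round(1))
```

```text
[[655.5  89.1  58. ]
 [642.8   4.   58. ]
 [623.9  68.7  58. ]
 [618.1  32.   58. ]
 [631.   53.3  58. ]
 [629.9  45.   58. ]]
[649.17299981  46.52786951  58.        ] 86.08935571383938 -0.14859085359155014
37.18833446078097 -0.15618305370750196
[[641.6  79.6  91. ]
 [632.6  18.8  91. ]]
[[587.5  87.9  91. ]
 [578.4  25.6  91. ]] [610.00677802  52.98836933  91.        ]
[[652.7  78.7  70. ]
 [643.4  15.4  70. ]] -0.1464935276648837
[[608.2  66.6 168.9]
 [606.4  55.3 168.9]] [[ -5.9 -81.3  13.7]
 [  5.6 -81.3  13.7]]
```

Run:
```python
from h import *
import pickle
s,c=pickle.load(open("w1.pkl","rb"));T=pose(c,s)
f=lambda P,z,o=150: plane(c,T,(np.array(P)+.0)/5+[255,o],z)
L=f([[103,161],[692,156],[277,369],[521,369],[370,301],[426,300]],58);print(L.round(1))
ax=(L[0]+L[1])/2;d=L[0]-L[1];print(ax,np.linalg.norm(d),np.arctan2(-d[0],d[1]))
d=L[2]-L[3];print(np.linalg.norm(d),np.arctan2(-d[0],d[1]))
y=-.15;X=np.array([np.cos(y),np.sin(y)]);Y=np.array([-X[1],X[0]])
P=plane(c,T,[[287,44.4],[382.6,43.4],[290.5,131],[380,130]],91);pc=P.mean(0);print(P.round(1),pc)
for n,q in (("lob",L),("plate",P)): print(n,((q-ax)[:,:2]@np.c_[X,Y]).round(1))
print("front lobes mean",L[2:4].mean(0), "axis from it",L[2:4].mean(0)[:2]+39*X,"axis from plate",pc[:2]-75*X)
F=f([[281,485],[412,485]],s["tcp_pos"][2]-14);Tt=pose({"hand_eye":np.eye(4)},s)
print(F.round(1),((F-Tt[:3,3])@Tt[:3,:3]).round(1))
```

```text
[[544.  112.6  58. ]
 [529.2  13.2  58. ]
 [501.2  89.8  58. ]
 [494.4  46.7  58. ]
 [511.5  71.4  58. ]
 [510.2  61.6  58. ]]
[536.58241866  62.90173218  58.        ] 100.53595673249878 -0.14753757197971112
43.68652559292228 -0.15642734944217235
[[641.6  79.6  91. ]
 [632.6  18.8  91. ]
 [587.5  87.9  91. ]
 [578.4  25.6  91. ]] [610.00677802  52.98836933  91.        ]
lob [[ -0.1  50.3]
 [  0.1 -50.3]
 [-39.   21.3]
 [-39.3 -22.4]
 [-26.    4.7]
 [-25.9  -5.2]]
plate [[101.3  32.2]
 [101.5 -29.3]
 [ 46.6  32.3]
 [ 46.9 -30.6]]
front lobes mean [497.82256278  68.2463988   58.        ] axis from it [536.38463482  62.41831163] axis from plate [535.84894717  64.19622927]
[[535.6  79.  168.9]
 [533.4  65.6 168.9]] [[-6.7 -7.6 14. ]
 [ 6.8 -7.6 14. ]]
```

The wrist view is consistent with the given sizes: lobe tips 100.5 mm apart and front lobes at (-39, ±22). Axis is about (536.4, 62.8), yaw -0.15. Two dots are at the pointer, so two advancing clicks are needed. I'll go to the start of the flick, higher up first.

```bash
python3 -m inch '[-14,12,10,0,0,-0.007,1,-14,12,15,0,0,0,1,-13,13,15,0,0,0,1,0,0,13,0,0,0,1,0,0,0,0,0,0,1]'
python3 - <<'E'
from h import *
s=robot.get_state();c=optics.read_camera("wrist");cv2.imwrite("pics/w2.png",c["pixels"][:,:,::-1]);print(s["tcp_pos"],s["orientation"])
y=-.15;X=np.array([np.cos(y),np.sin(y)]);Y=np.array([-X[1],X[0]]);ax=np.array([536.4,62.8])
print((s["tcp_pos"][:2]-ax)@np.c_[X,Y])
T=pose(c,s);crop(c,"pics/w2c.png",250,450,120,270,4)
W=lambda u,v,z:[*(ax+u*X+v*Y),z]
print("w",proj(c,T,[W(0,0,58),W(-39,22,58),W(-39,-22,58)]).round(1))
c=optics.read_camera("scene");T=pose(c)
P=[W(0,51,58),W(-39,22,58),W(-39,-22,58),W(0,-51,58)]+[W(75+a,b,91) for a,b in((28,32),(28,-32),(-28,-32),(-28,32))]
q=proj(c,T,P);im=cv2.resize(c["pixels"][160:280,225:385,::-1].copy(),None,fx=5,fy=5,interpolation=cv2.INTER_CUBIC)
for a in q: cv2.circle(im,tuple(int(round(t)) for t in (a-[225,160])*5+2),4,(0,0,255),-1)
cv2.imwrite("pics/s2.png",im)
E
```

```text
clock: 3.17
tcp_pos: [496.8, 120.0, 131.4]
orientation: [3.14, -0.001, -1.709]
contact_force: [-1.2, -1.2, 0.4]
finger_gap: 0.2
[496.8415168  120.04288679 131.44111416] [ 3.13970464e+00 -5.87731949e-04 -1.70917590e+00]
[-47.66855418  50.68856502]
w [[402.  150.7]
 [365.2 205.9]
 [428.1 206.7]]
```

View pics/w2c.png

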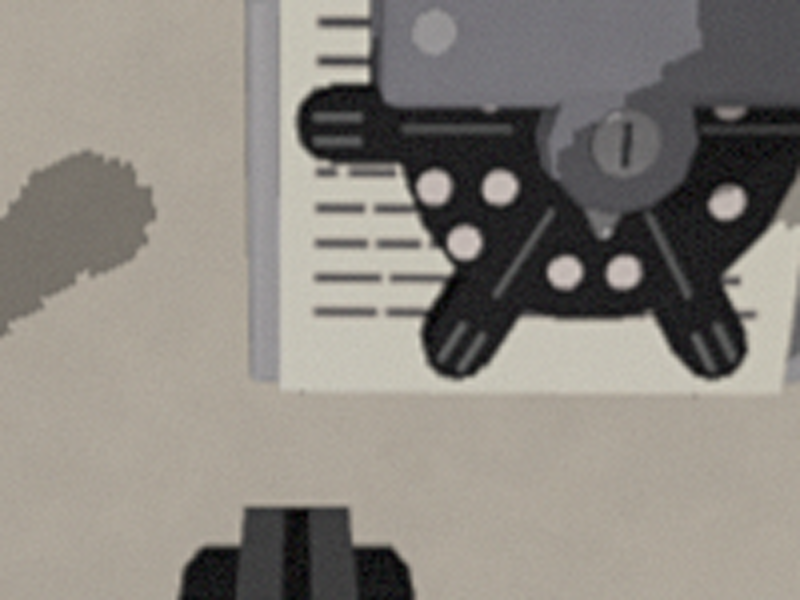

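View pics/s2.png

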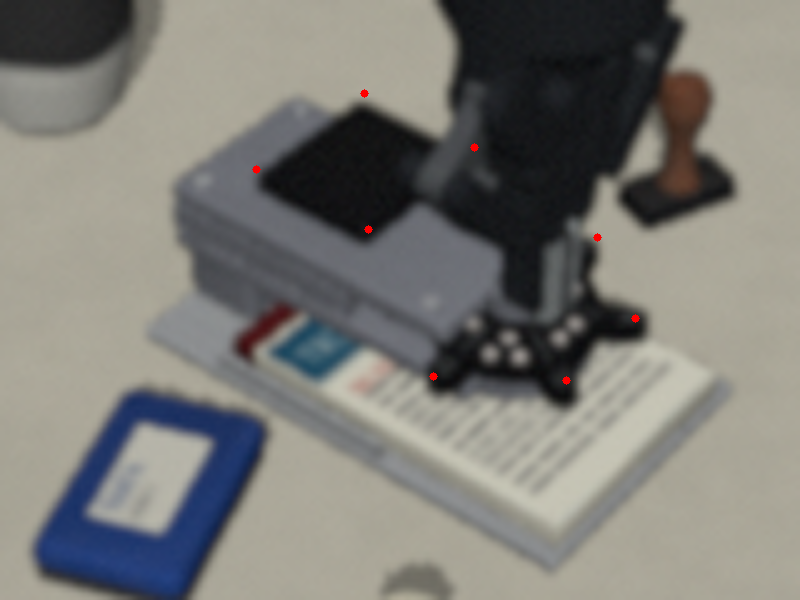

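```bash
python3 -m inch '[0,0,18,0,0,0,1,0,0,18,0,0,0,1,0,0,18,0,0,0,1,0,0,17,0,0,0,1,0,0,0,0,0,0,1]'
python3 - <<'E'
from h import *
s=robot.get_state();print(s["tcp_pos"],s["orientation"])
y=-.15;X=np.array([np.cos(y),np.sin(y)]);Y=np.array([-X[1],X[0]]);ax=np.array([536.4,62.8])
print((s["tcp_pos"][:2]-ax)@np.c_[X,Y])
c=optics.read_camera("wrist");crop(c,"pics/w3c.png",250,450,120,270,4)
c=optics.read_camera("scene");crop(c,"pics/s3.png",225,385,160,280,5)
E
```

```text
clock: 3.68
tcp_pos: [497.8, 119.0, 60.2]
orientation: [3.14, -0.001, -1.714]
contact_force: [-1.9, -0.8, -0.2]
finger_gap: 0.1
[497.84406033 118.98407778  60.18811842] [ 3.14006932e+00 -5.48865960e-04 -1.71392069e+00]
[-46.51904169  49.79146353]
```

View pics/w3c.png

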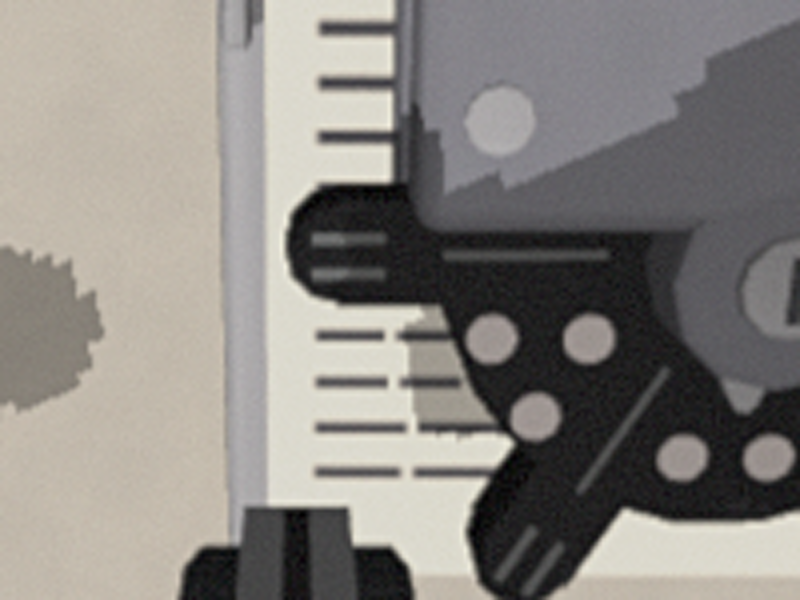

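View pics/s3.png

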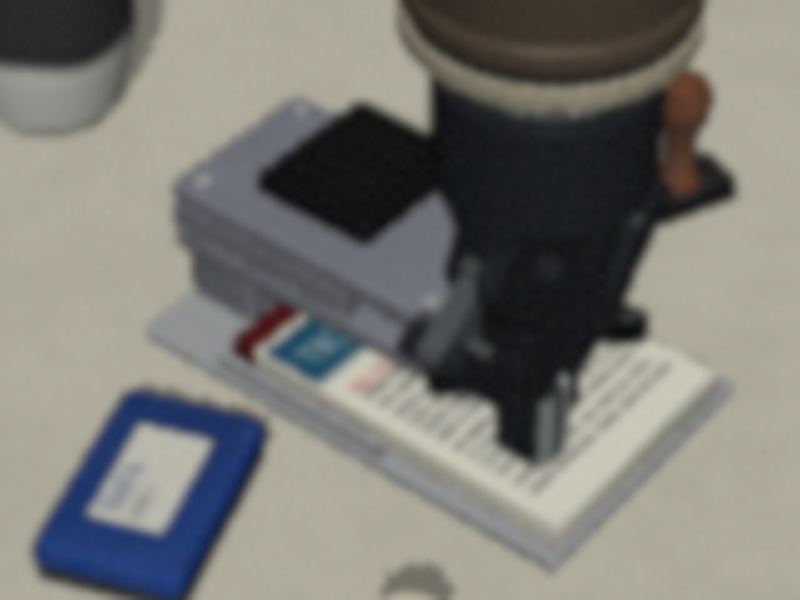

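```bash
python3 -m inch '[10,1.8,0,0,0,0.006,1,6,0,0,0,0,0,1,6,0,0,0,0,0,1,6,0,0,0,0,0,1,5,0,0,0,0,0,1]'
python3 - <<'E'
from h import *
s=robot.get_state();print(s["tcp_pos"],s["orientation"])
y=-.15;X=np.array([np.cos(y),np.sin(y)]);Y=np.array([-X[1],X[0]]);ax=np.array([536.4,62.8])
print((s["tcp_pos"][:2]-ax)@np.c_[X,Y])
c=optics.read_camera("wrist");crop(c,"pics/w4c.png",250,450,120,270,4)
E
```

```text
clock: 4.2
tcp_pos: [491.5, 86.3, 62.1]
orientation: [-3.14, 0.0, -1.721]
contact_force: [-0.2, 1.0, 0.5]
finger_gap: -0.0
[491.53685894  86.33337844  62.12150483] [-3.14048014e+00  2.47310597e-04 -1.72120649e+00]
[-47.87616047  16.56485995]
```

View pics/w4c.png

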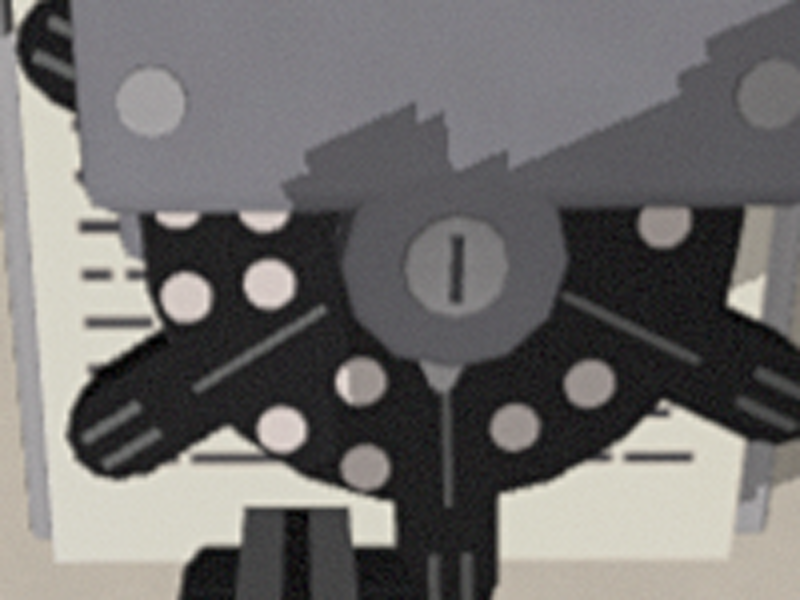

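```bash
python3 -m inch '[5,0,1,0,0,0,1,5,0,1,0,0,0,1,5,0,0,0,0,0,1,3,0,0,0,0,0,1,0,0,0,0,0,0,1]'
python3 - <<'E'
from h import *
s=robot.get_state();print(s["tcp_pos"],s["orientation"])
y=-.15;X=np.array([np.cos(y),np.sin(y)]);Y=np.array([-X[1],X[0]]);ax=np.array([536.4,62.8])
print((s["tcp_pos"][:2]-ax)@np.c_[X,Y])
c=optics.read_camera("wrist");crop(c,"pics/w5c.png",220,420,120,270,4)
E
```

```text
clock: 4.67
tcp_pos: [488.4, 68.8, 59.2]
orientation: [3.141, -0.0, -1.721]
contact_force: [-0.1, 0.4, 0.2]
finger_gap: 0.1
[488.40567225  68.81022254  59.2256835 ] [ 3.14126843e+00 -1.06082480e-04 -1.72147597e+00]
[-48.35355961  -1.22944849]
```

View pics/w5c.png

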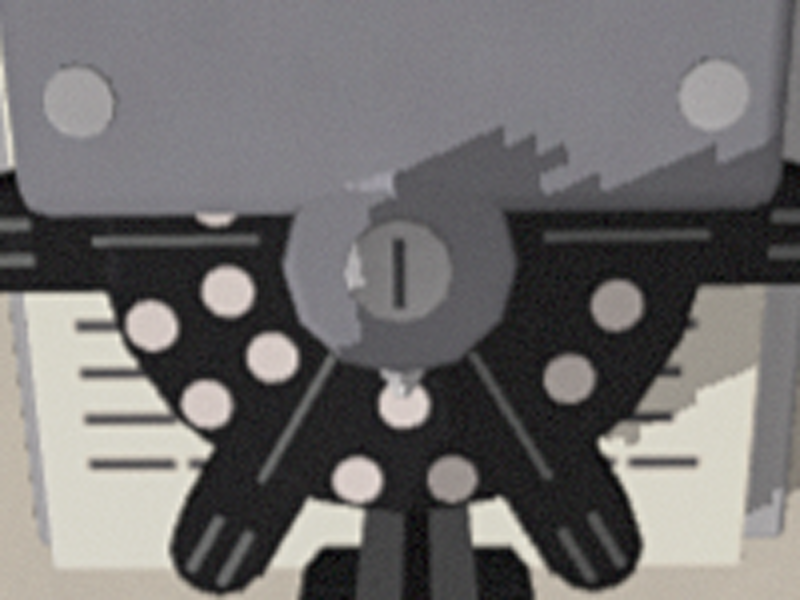

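One click made: three dots are now at the pointer and the finger is in the gap. I'll back out, go round to the left, and flick once more.

```bash
python3 -m inch '[0,10,0,0,0,0,1,0,12,0,0,0,0,1,-14,0,0,0,0,0,1,-17,0,0,0,0,0,1,-17,0,0,0,0,0,1]'
python3 -m inch '[0,-9,0,0,0,0,1,0,-12,0,0,0,0,1,0,0,0,0,0,0,1]'
python3 - <<'E'
from h import *
s=robot.get_state();print(s["tcp_pos"],s["orientation"])
y=-.15;X=np.array([np.cos(y),np.sin(y)]);Y=np.array([-X[1],X[0]]);ax=np.array([536.4,62.8])
print((s["tcp_pos"][:2]-ax)@np.c_[X,Y])
c=optics.read_camera("wrist");crop(c,"pics/w6c.png",250,450,120,270,4)
E
```

```text
clock: 5.13
tcp_pos: [473.1, 120.8, 59.3]
orientation: [3.141, -0.0, -1.722]
contact_force: [0.8, 1.2, -0.2]
finger_gap: 0.2
clock: 5.38
tcp_pos: [496.5, 117.4, 59.5]
orientation: [-3.14, 0.001, -1.72]
contact_force: [-1.0, -0.6, 0.1]
finger_gap: 0.3
[496.51938122 117.35649512  59.46622953] [-3.13963614e+00  5.96350155e-04 -1.72012904e+00]
[-47.58562316  47.9841993 ]
```

View pics/w6c.png

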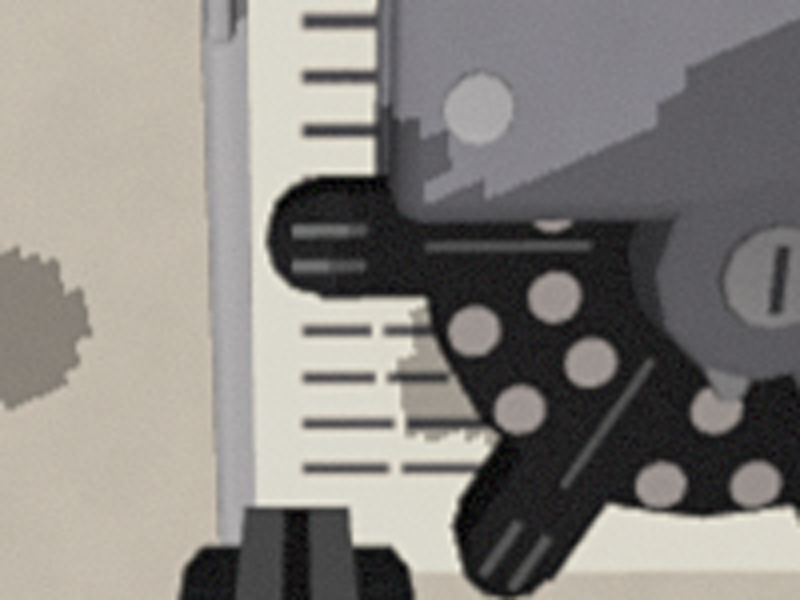

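```bash
python3 -m inch '[9,0.5,0,0,0,0,1,6,0,0,0,0,0,1,6,0,0,0,0,0,1,6,0,0,0,0,0,1,5,0,0,0,0,0,1]'
python3 -m inch '[5,0,0,0,0,0,1,5,0,0,0,0,0,1,5,0,0,0,0,0,1,2,0,0,0,0,0,1,0,0,0,0,0,0,1]'
python3 - <<'E'
from h import *
s=robot.get_state();print(s["tcp_pos"],s["orientation"])
c=optics.read_camera("wrist");crop(c,"pics/w7c.png",220,420,120,270,4)
E
```

```text
clock: 5.85
tcp_pos: [483.1, 84.2, 58.4]
orientation: [3.132, -0.002, -1.722]
contact_force: [-20.5, 4.1, 9.8]
finger_gap: -0.2
clock: 6.27
tcp_pos: [482.9, 67.1, 58.7]
orientation: [3.136, -0.002, -1.722]
contact_force: [-10.1, -3.0, 0.9]
finger_gap: 0.2
[482.90253441  67.10912338  58.70991034] [ 3.13577407e+00 -1.51113556e-03 -1.72200032e+00]
```

View pics/w7c.png

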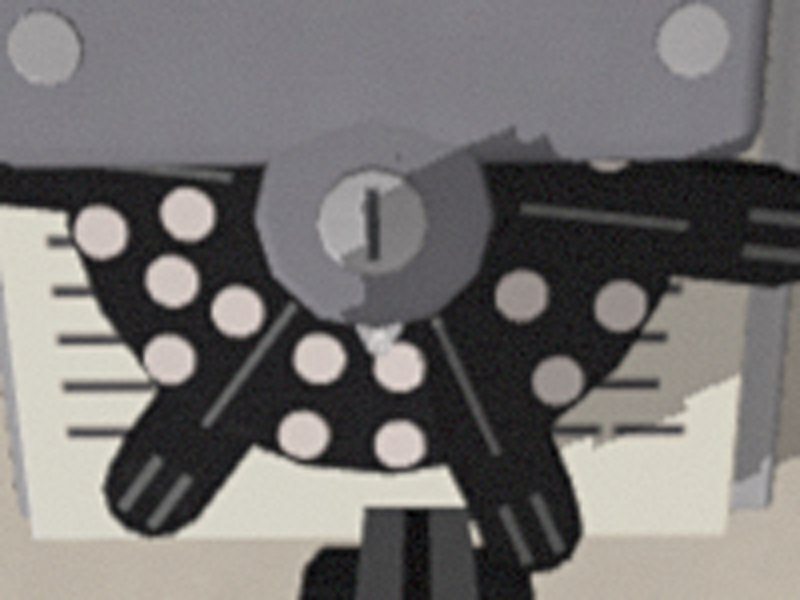

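```bash
python3 -m inch '[0,4,0,0,0,0,1,0,6,0,0,0,0,1,0,8,0,0,0,0,1,0,8,0,0,0,0,1,0,0,0,0,0,0,1]'
python3 - <<'E'
from h import *
s=robot.get_state();print(s["tcp_pos"],s["orientation"])
y=-.15;X=np.array([np.cos(y),np.sin(y)]);Y=np.array([-X[1],X[0]]);ax=np.array([536.4,62.8])
print((s["tcp_pos"][:2]-ax)@np.c_[X,Y])
c=optics.read_camera("wrist");crop(c,"pics/w8c.png",220,420,70,220,4)
c=optics.read_camera("scene");crop(c,"pics/s8.png",225,385,160,280,5)
E
```

```text
clock: 6.73
tcp_pos: [458.8, 72.6, 59.3]
orientation: [3.14, -0.0, -1.721]
contact_force: [-0.3, -0.3, 0.9]
finger_gap: 0.3
[458.829783    72.56852532  59.25324165] [ 3.13979181e+00 -4.06767358e-04 -1.72073881e+00]
[-78.15897726  -1.93311306]
```

View pics/w8c.png

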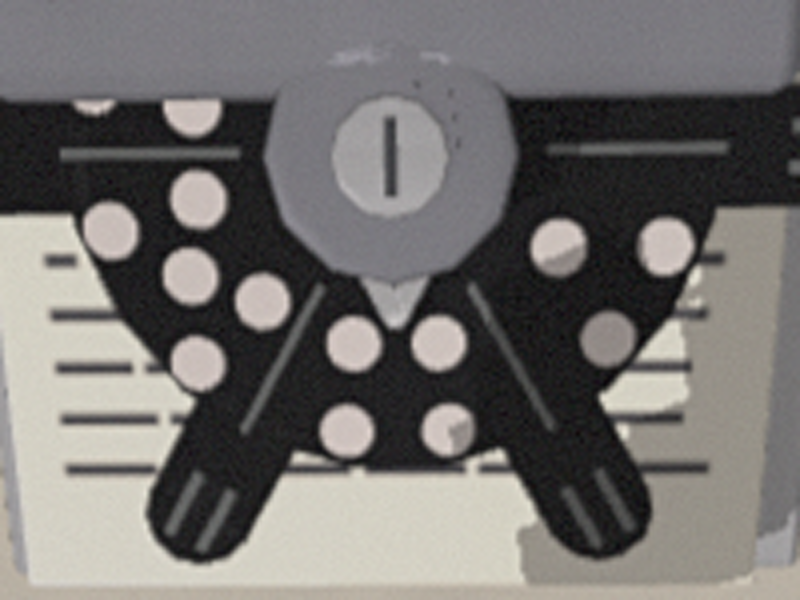

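View pics/s8.png

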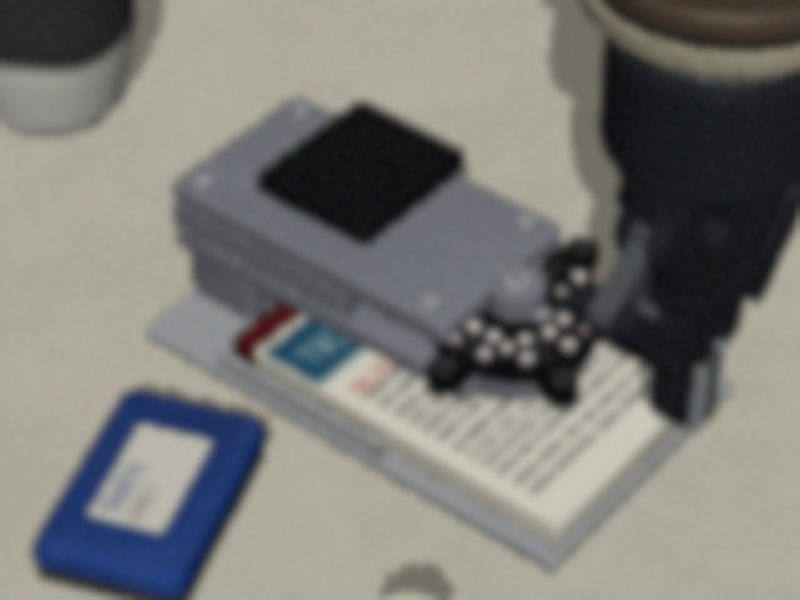

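Four dots stand at the pointer, clicked in: the dot block is at (393,385) under the arrow at (393,325), with the lobes symmetric. The finger is clear and the force is about 0. Next I'll lift and go over the press plate.

```bash
python3 -m inch '[0,0,-20,0,0,0,1,0,0,-20,0,0,0,1,0,0,-20,0,0,0,1,0,0,-20,0,0,0,1,0,-20,0,0,0,0,1]'
python3 -m inch '[-2.5,-33,0,0,0,0,1,0,-33,0,0,0,0,1,0,-33,0,0,0,0,1,0,-33,0,0,0,0,1,0,0,0,0,0,0,1]'
python3 - <<'E'
from h import *
s=robot.get_state();print(s["tcp_pos"],s["orientation"],s["contact_force"])
y=-.15;X=np.array([np.cos(y),np.sin(y)]);Y=np.array([-X[1],X[0]]);ax=np.array([536.4,62.8])
print((s["tcp_pos"][:2]-ax)@np.c_[X,Y])
c=optics.read_camera("wrist");cv2.imwrite("pics/w9.png",c["pixels"][:,:,::-1])
c=optics.read_camera("scene");crop(c,"pics/s9.png",225,385,160,280,5)
E
```

```text
clock: 7.25
tcp_pos: [480.0, 69.9, 142.3]
orientation: [-3.14, 0.0, -1.72]
contact_force: [3.1, 0.3, 0.9]
finger_gap: -0.1
clock: 7.67
tcp_pos: [618.5, 51.4, 139.8]
orientation: [-3.136, 0.001, -1.722]
contact_force: [-1.5, 0.2, 0.4]
finger_gap: -0.1
[618.45518966  51.39895004 139.77424512] [-3.13583863e+00  8.69175821e-04 -1.72162045e+00] [-1.46839795  0.18478053  0.44684893]
[82.83754995  0.98914584]
```

View pics/w9.png

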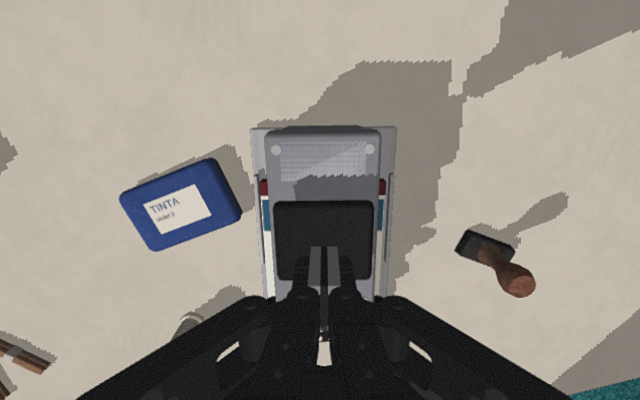

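View pics/s9.png

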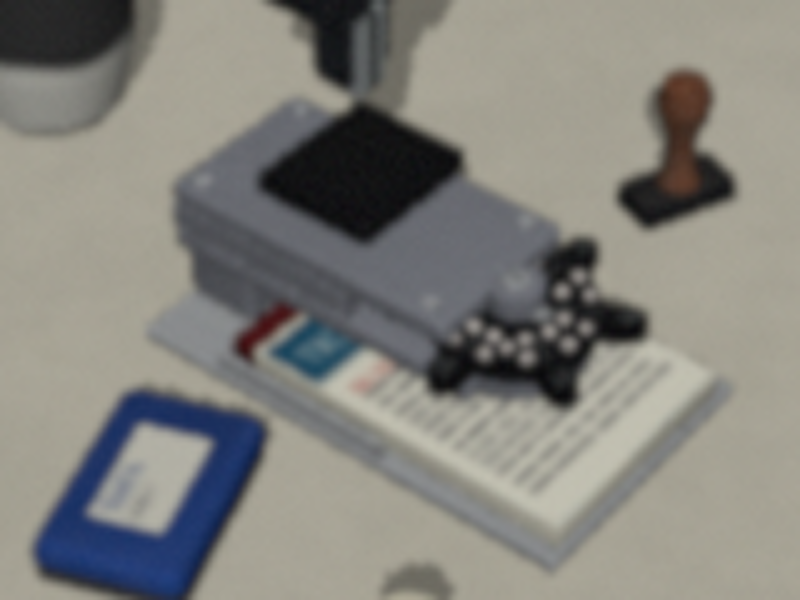

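```bash
python3 -m inch '[0,0,10,0,0,0,1,0,0,10,0,0,0,1,0,0,6,0,0,0,1,0,0,0,0,0,0,1,0,0,0,0,0,0,1]'
```

```text
clock: 8.18
tcp_pos: [611.1, 52.4, 112.6]
orientation: [3.14, -0.0, -1.721]
contact_force: [-0.4, -0.3, 0.2]
finger_gap: -0.1
```

```bash
python3 -m inch '[0,0,3,0,0,0,1,0,0,3,0,0,0,1,0,0,3,0,0,0,1,0,0,0,0,0,0,1]'
python3 -m inch '[0,0,2,0,0,0,1,0,0,1.5,0,0,0,1,0,0,0,0,0,0,1]'
```

```text
clock: 8.52
tcp_pos: [612.0, 52.3, 104.0]
orientation: [-3.141, 0.0, -1.721]
contact_force: [-0.6, 0.4, 2.8]
finger_gap: 0.1
clock: 8.77
tcp_pos: [612.1, 52.3, 100.7]
orientation: [-3.141, 0.0, -1.721]
contact_force: [-0.2, 0.6, 4.0]
finger_gap: -0.0
```

```bash
python3 -m inch '[0,0,1.5,0,0,0,1,0,0,0.5,0,0,0,1,0,0,0,0,0,0,1]'
```

```text
clock: 9.02
tcp_pos: [612.1, 52.3, 98.9]
orientation: [-3.141, 0.0, -1.721]
contact_force: [0.1, 0.5, 4.6]
finger_gap: 0.2
```

```bash
python3 -m inch '[0,0,0.7,0,0,0,1,0,0,0.5,0,0,0,1,0,0,0,0,0,0,1]'; python3 -m inch '[0,0,0.4,0,0,0,1,0,0,0,0,0,0,1]'
```

```text
clock: 9.27
tcp_pos: [612.1, 52.3, 98.8]
orientation: [-3.141, 0.0, -1.721]
contact_force: [-4.8, 0.2, 22.1]
finger_gap: 0.1
clock: 9.43
tcp_pos: [612.2, 52.3, 98.7]
orientation: [-3.141, 0.0, -1.721]
contact_force: [-7.0, 0.8, 27.4]
finger_gap: 0.1
```

The type is firmly down: travel stops at 98.7 mm and force jumps from 4.6 to 27 N. Releasing.

```bash
python3 -m inch '[0,0,-3,0,0,0,1,0,0,-6,0,0,0,1,0,0,-15,0,0,0,1,0,0,-25,0,0,0,1,0,0,-30,0,0,0,1]'
python3 -m inch '[0,10,-20,0,0,0,1,0,15,-10,0,0,0,1,0,15,0,0,0,0,1,0,0,0,0,0,0,1,0,0,0,0,0,0,1]'
python3 - <<'E'
from h import *
s=robot.get_state();print(s["tcp_pos"],s["contact_force"])
c=optics.read_camera("wrist");T=pose(c,s);cv2.imwrite("pics/w10.png",c["pixels"][:,:,::-1]);crop(c,"pics/w10c.png",240,440,60,210,4)
c=optics.read_camera("scene");crop(c,"pics/s10.png",225,385,160,280,5)
E
```

```text
clock: 9.85
tcp_pos: [610.6, 52.2, 175.6]
orientation: [3.138, -0.001, -1.721]
contact_force: [1.2, 0.4, 0.7]
finger_gap: 0.1
clock: 10.27
tcp_pos: [572.0, 58.3, 206.5]
orientation: [-3.142, -0.0, -1.721]
contact_force: [0.9, 0.3, -0.4]
finger_gap: 0.3
[572.00138602  58.29590318 206.46433116] [ 0.88477114  0.30619199 -0.41829516]
```

View pics/w10.png

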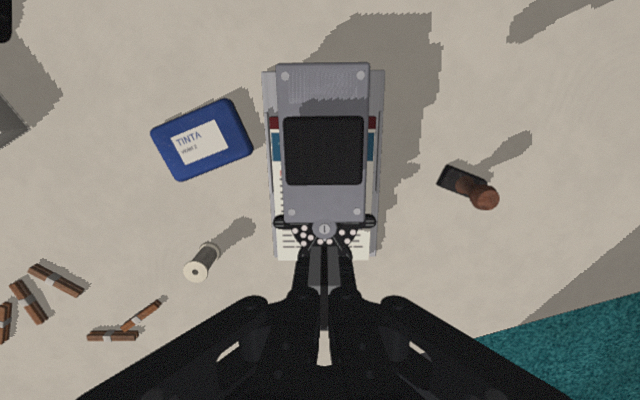

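View pics/s10.png

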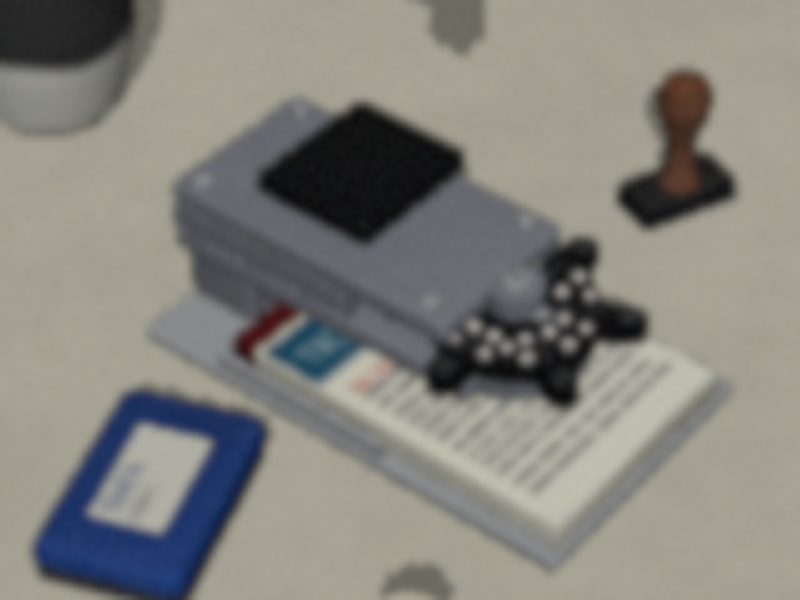

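The plate's corners are at the same pixels as before the press (261,183 / 365,240 in the crop), so it is up again. The four dots are still at the pointer, the pad, rubber stamp, ink pad and reel haven't moved, and the arm is clear. Handing in.

```bash
python3 -c "
from rig import robot
print(robot.job_done())"
```

```text
the job is handed in; nothing more can be done
None
```

I flicked the day wheel on two clicks, from two dots through three to four, and backed the finger off. I then pressed the plate until the type met the pad and let it come up; the job was handed in at about 10.3 s, and no verdict was reported.

- **Wheel:** the wrist picture after the second flick shows the four dots centred under the arrow with the lobes symmetric. The last scene picture shows the same dots there.
- **Press:** the plate travelled about 6 mm, stopping with the TCP at 98.7 mm. The upward force jumped from 4.6 N to 27 N, above the suggested 10–20 N. The last picture shows the plate up, with its corners at the same pixels as before.
- **Surroundings:** the pad, rubber stamp and ink pad look unmoved in the scene picture. The reel stands upright in the wrist picture. The arm was clear, with less than 1 N on it beyond noise.
- **What disagreed:**
  - On the second flick the tip pushed harder than planned: about 23 N total wrist force, against the expected 2–5 N and the 30 N limit. It was pushed about 5 mm outward. This is an end-of-call reading, so a higher peak in between can't be ruled out.
  - The fingertip's near side measured 7.6 mm from the centre line instead of 11 mm. I left margin for that.

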